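# Feel out the hidden catch of the writing box

### The arm

A 6-joint arm with a two-finger parallel gripper is mounted at the origin on the work surface. World frame = base frame: x ahead of the robot, y to its left, z up, the work surface at z = 0. Lengths are in m, angles in rad, forces in N, time in s.
With the tool pointing down it reaches from about 0.375 to 0.9 m from the base axis. Payload 3.1 kg.
Tool frame: the origin (TCP) lies at the very end of the fingers, on their centre line; the grasp point (between the pads) lies 19 mm behind it (manip.grasp_offset is the distance from the TCP to the grasp point, in m); x points along the fingers, z is the direction in which the jaws open and shut, and the axes are right-handed (so a half turn about x gives the same grasp; the last joint's range is limited). The gripper opens to 85 mm and grips with 20 to 120 N. Pads are 22 mm wide; open, the fingers measure 114 mm over their backs; the gripper's body (76 mm by 85 mm) begins 54 mm behind the grasp point. The pads swing forward as they close: fully open they stand 13 mm farther back than shut.
Start: joints at [1.073, 0.527, 1.433, -0, 1.181, -0.178], TCP at [0.196, 0.593, 0.231] pointing down, gripper open.
Joint ranges: [-3.08, 3.08], [-0.75, 2.2], [0.22, 2.44], [-1.43, 4.57], [0, 2.65], [-2.85, 2.85]. Speed limits (rad/s): [2.79, 2.79, 3.14, 3.14, 3.14, 3.14].

### API

Orientations are given as a unit quaternion [x, y, z, w].
In Python, from station import manip gives the robot as it stands.
- The arm moves only by the tool send_rows, never from a script. Its argument "steps" is a list that holds one entry, the list of rows, each a list of 5 numbers: the closure, from 0 (fully open) to 1 (shut), then the shift along the world's x, y, z in m, then the turn about the world's z in rad. A call has 1 to 8 rows; each row is the pose to reach, as a shift and turn from the pose commanded when the call began; what a row does not reach only later rows make up. A row lasts 1/8 s, in which the tool goes at most 62.5 mm and 10.7 degrees, less where a joint would pass 70% of its speed; a pose out of reach is approached as far as the arm can. A call with a gripper value outside its range is refused whole. The fingers move at their own pace and stop on an object; "grip_force" is the grip in N (left out, the last holds). Time passes only in rows, so rows that repeat a pose let the fingers close. It gives the time, the measured TCP pose, the force and the opening at its end, in the units of the state.
- manip.sense(): the state, without advancing time (a new reading comes with each control period).
- manip.snapshot(name): name is "scene" or "top" or "wrist"; returns the picture (384x512x3 uint8, red, green, blue); there is no depth.
- manip.camera_params(name): a dict with "fx", "fy", "cx", "cy" (pixels), "T" (4x4, takes a point from camera to world coordinates); the wrist camera has in their place "tool_from_camera" (4x4, takes a point from camera to tool coordinates, whose origin is the TCP and whose axes are the tool frame's). Camera axes: x right, y down, z forward; pixel columns grow to the right and rows downward; lengths in m; the calibration is good to about 2 mm. A picture is of the moment at which its call begins: read the wrist's pose just before it. camera_params takes no time and is no camera call.
- manip.sign_off(): hands the job in, once; it reports no verdict.
The state is a dict: "t": time; "q": joint angles; "qd": joint speeds; "tau": joint torques, N m; "tcp_pos": TCP position; "tool_rot": TCP orientation; "force": force on the tool from outside, world axes, zero at the start; "ft_torque": the same for the moment, N m; "finger_gap": opening from 0.0 (shut) to 1.0 (fully open).
Only numpy, scipy, OpenCV 4.12 (cv2) and the standard library are available. Lean on these libraries where they do the work, as an engineer would, in place of code of your own. Each camera call takes 0.05 s, during which the arm holds its last target.

### The job

Open the secret drawer of the wooden writing box: with the fingers shut, put a fingertip lightly on the front ledge at its left-hand end (as seen from the robot) and sweep it to the right along the ledge, touching the wood, until it finds the notch, then press the catch inside the notch fully down, so that the drawer comes out by itself, and move clear. Do not touch the drawer, do not press hard, and leave everything else lying where it is: nothing is picked up.

Things in the scene. Friction and masses are not known exactly. Their poses are not given: they have to be found in the camera images.
- box: fixed wooden writing box, 220 deep (x) x 440 wide (y) x 112 high; origin: centre of its underside. The drawer side (own -x) faces the robot, own +y is left as seen from the robot, z up. A rigid flat ledge, top 100 above the table, runs along the front between two corner posts (90 wide, 2 higher), from own x -110 (front edge) back to -60, where the lid rises 14 above the ledge
- ledge_left (a point): left-hand end of the visible ledge, on its top, half-way from front edge to lid (own x -85, y +130, z +100 of the box); the left corner post begins here. The notch lies somewhere along the ledge, its centre between own y -45 and +45: a cut 44 long (y), open above and to the front, reaching back to own x -65
- ledge_right (a point): right-hand end of the visible ledge, likewise (own x -85, y -130, z +100 of the box)
- catch (a joint): how far the catch is pressed down, m: 0 at the start, 0.008 fully down. The catch is a wooden bar that forms the notch's whole floor (42 deep in x): its top lies 10 below the ledge's top. It moves straight down against an even resistance of about 6 N and stays where it is left
- drawer: the secret drawer, front panel 256 wide x 50 high, top 36 below the ledge's top, flush under the ledge, without a handle. Origin coincides with the box's origin while shut; the catch drives it out toward the robot (box -x) by four times the catch's travel, 32 in all, and it stays out
- disc: round slice of pale wood, 70 across, 20 thick, lying on the box's lid; bystander; origin: centre of its underside
- scraper: flat scraper, 180 long, dark wooden handle and steel blade, lying on the box's lid; bystander; origin: at the joint of handle and blade, on the underside
- batten: pale wooden offcut 160 x 30 x 22 on the table beside the box, left or right; bystander; origin: centre of its underside
- tin: upright paint tin, 80 across, 100 high, on the table beside the box, left or right; bystander; origin: centre of its underside
- offcut: small pale wood block 50 x 40 x 25 on the table in front of the box's left corner post; bystander; origin: centre of its underside
- brush: flat brush lying on the table in front and right of the box; bystander; origin: on its underside, near its middle
- screwdriver: screwdriver with a dark handle lying on the table in front and left of the box; bystander; origin: on its underside, near its middle

How it is judged:
On the way, in this order (a step that is already met when the one before it is completed fails the run):
1. a fingertip touches the ledge at its left-hand end (within about 35 mm of the end) (contact force between the fingers and box above 0.4 N and x of the grasp point in the frame of box between -0.15 and -0.03 m and z of the grasp point in the frame of box above 0.1 m and value of joint catch below 0.001 m and y of the grasp point in the frame of box between 0.097 and 0.16 m), for 0.02 s.
2. sweeping right, the fingertip touches the ledge again 42 to 68 mm from its left-hand end, the catch not yet pressed (contact force between the fingers and box above 0.4 N and x of the grasp point in the frame of box between -0.15 and -0.03 m and z of the grasp point in the frame of box above 0.1 m and value of joint catch below 0.001 m and y of the grasp point in the frame of box between 0.062 and 0.088 m), for 0.02 s.
3. the catch is pressed down and the drawer has come out (value of joint catch above 0.0065 m and x of drawer in the frame of box below -0.026 m), for 0.1 s.
At the end, for the whole second after the job is handed in: the catch is down by more than 6.5 of its 8 mm and the drawer stands out more than 26 of its 32 mm, at rest (all of step 3 and linear speed of drawer below 0.01 m/s); the robot touches nothing.
It fails at once if a bystander is moved or lifted by more than 20 mm (distance of any of disc, scraper, batten, tin, offcut, brush, screwdriver from where it was at the start of the episode above 0.02 m).
It fails at once if the fingers touch the drawer (over 1 N) (contact force between the fingers and drawer above 1 N).
It fails at once if the box is pressed with more than 40 N (contact force between the fingers and box above 40 N).
It also fails if it takes over 64 s, if anything falls off the work surface, if the arm or the gripper's body presses on something with over 40 N, if the wrist force passes 120 N, or if a joint passes its speed limit or range.

## Working session

There is one attempt and no reset: what is moved stays moved. The work goes in short steps, Python scripts to look and compute and a tool call to move; the robot and the scene stay as the last step left them, time stands still between calls to the robot, and variables do not carry over. Pictures are saved under pics/ and viewed, and the job is handed in when it is done.

Besides the shell and the picture viewer there is one more tool, called after "Emit:" as name([rows], argument=value, ...), one row to a line, values as JSON. send_rows: Moves the arm, as the interface text tells. Its arguments: {"type":"object","properties":{"steps":{"type":"array","items":{"type":"array","items":{"type":"array","items":{"type":"number"}}}},"grip_force":{"type":"number"}},"required":["steps"]}

```bash
mkdir -p pics; cat > h.py <<'E'
import numpy as np, cv2
from station import manip
def save(n,f,im=None):
    im=manip.snapshot(n) if im is None else im
    cv2.imwrite('pics/'+f,cv2.cvtColor(im,cv2.COLOR_RGB2BGR)); return im
def proj(n,P):
    c=manip.camera_params(n);T=np.linalg.inv(np.array(c['T']));p=T[:3,:3]@np.array(P)+T[:3,3]
    return np.array([c['fx']*p[0]/p[2]+c['cx'],c['fy']*p[1]/p[2]+c['cy']])
def ray(n,u,v,z):
    c=manip.camera_params(n);T=np.array(c['T'])
    d=T[:3,:3]@np.array([(u-c['cx'])/c['fx'],(v-c['cy'])/c['fy'],1]);o=T[:3,3]
    return o+d*(z-o[2])/d[2]
E
python3 - <<'E'
from h import *
print(manip.sense())
save('top','t0.png');save('scene','s0.png')
for n in('top','scene'):print(manip.camera_params(n))
E
```

```text
{'t': 0.0, 'q': array([ 1.07251180e+00,  5.28475662e-01,  1.43388150e+00,  2.86208822e-05,
        1.18139317e+00, -1.78494303e-01]), 'qd': array([ 2.90579364e-04, -7.33053325e-04,  2.60424007e-05,  9.37019172e-04,
       -2.52565133e-04,  6.70168019e-04]), 'tau': array([-1.35796632e-03, -4.42346406e+01, -1.78023130e+01, -2.80037748e-04,
        8.40797438e-03,  4.63691805e-06]), 'tcp_pos': array([0.19609984, 0.59269975, 0.2303344 ]), 'tool_rot': array([-0.41433262,  0.57392319,  0.41368998,  0.5725393 ]), 'force': array([-0.21504335,  0.52793454, -0.699251  ]), 'ft_torque': array([-0.00781025, -0.00909951,  0.00195101]), 'finger_gap': 0.9978036480809216}
{'fx': 395.67164924229303, 'fy': 395.67164924229303, 'cx': 259.2557644860925, 'cy': 197.775888423176, 'T': array([[-0.11725355, -0.9677365 ,  0.22301944,  0.32895225],
       [-0.99307966,  0.11576276, -0.0197932 ,  0.02874775],
       [-0.00666274, -0.22379689, -0.97461303,  1.28676867],
       [ 0.        ,  0.        ,  0.        ,  1.        ]])}
{'fx': 363.14962968652316, 'fy': 363.14962968652316, 'cx': 262.378183056899, 'cy': 188.2217998579025, 'T': array([[-0.83757867,  0.39424008, -0.37820198,  0.94865142],
       [ 0.54630859,  0.60063446, -0.58376808,  0.62619438],
       [-0.00298363, -0.69556668, -0.71845535,  0.8261855 ],
       [ 0.        ,  0.        ,  0.        ,  1.        ]])}
```

View pics/t0.png

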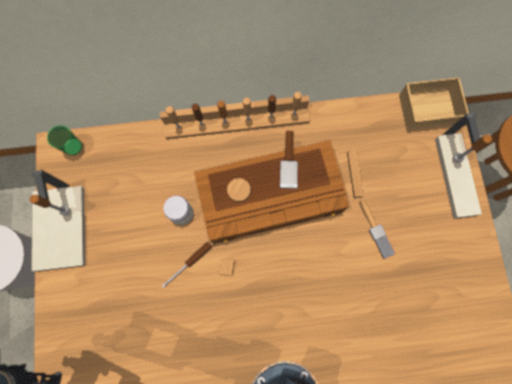

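View pics/s0.png

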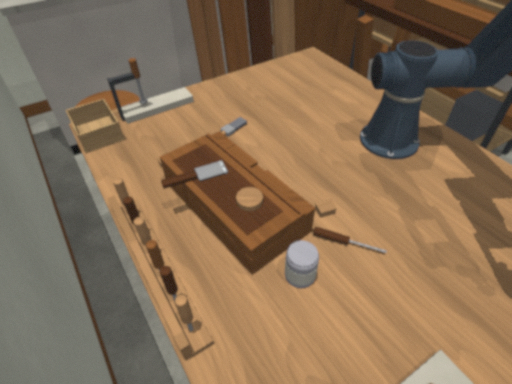

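The top view shows the box (corners near (195,172), (333,142), (347,210), (213,240)), with the disc and scraper on its lid, the tin at (178,210), the screwdriver, the offcut at (227,267) and the brush. The scene view agrees. I'll enlarge the box to measure it.

```bash
python3 - <<'E'
import cv2
im=cv2.imread('pics/t0.png')[130:280,160:400]
cv2.imwrite('pics/t0c.png',cv2.resize(im,(792,495),interpolation=cv2.INTER_CUBIC))
E
```

```text
(no output)
```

View pics/t0c.png

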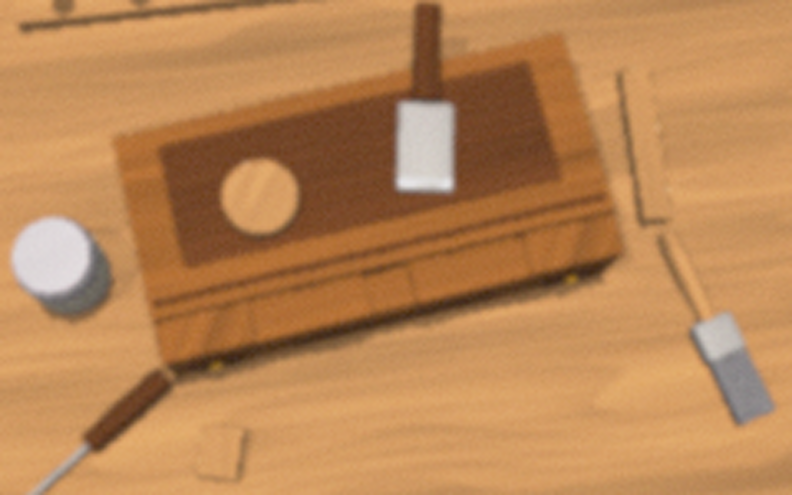

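```bash
cat >> h.py <<'E'
from scipy.optimize import least_squares
def b2w(p,P): 
    c,s=np.cos(p[2]),np.sin(p[2]); return np.array([p[0]+c*P[0]-s*P[1],p[1]+s*P[0]+c*P[1],P[2]])
def w2b(p,P):
    c,s=np.cos(p[2]),np.sin(p[2]); d=np.array(P[:2])-p[:2]; return np.array([c*d[0]+s*d[1],-s*d[0]+c*d[1],P[2]])
E
python3 - <<'E'
from h import *
obs=[((165,365),(-.11,.22,.102)),((622,250),(-.11,-.22,.102)),((115,138),(.11,.22,.112)),((563,35),(.11,-.22,.112)),((155,303),(-.06,.22,.112)),((604,198),(-.06,-.22,.112))]
uv=[np.array(o[0])/3.3+[160,130] for o in obs]
f=lambda p:np.concatenate([proj('top',b2w(p,o[1]))-u for o,u in zip(obs,uv)])
r=least_squares(f,[.6,0,0.1]);p=r.x;print(p,r.fun.round(2))
print('yawdeg',np.degrees(p[2]))
for n in[(365,295),(388,288),(412,285)]:
    u=np.array(n)/3.3+[160,130];print(w2b(p,ray('top',*u,.1)))
for Q in[(-.085,.13,.1),(-.085,-.13,.1),(-.11,.13,.1),(-.11,-.13,.1),(-.06,.13,.112)]:print(b2w(p,Q),(proj('top',b2w(p,Q))-[160,130])*3.3, proj('scene',b2w(p,Q)))
from scipy.spatial.transform import Rotation as R
s=manip.sense();print(R.from_quat(s['tool_rot']).as_matrix().round(3), manip.camera_params('wrist'))
E
```

```text
[ 0.62381821 -0.03518364  0.12024533] [-1.09 -0.39  1.36  0.45 -1.11 -0.89 -0.03 -1.51 -1.95  1.85  2.84 -0.03]
yawdeg 6.88955006676121
[-0.09203458  0.0247036   0.1       ]
[-0.09070649  0.00252581  0.1       ]
[-0.0932227  -0.01966172  0.1       ]
[0.52383772 0.08368142 0.1       ] [251.86207165 314.43494923] [284.76912539 192.5035149 ]
[ 0.55502622 -0.17444118  0.1       ] [525.04007642 248.77399622] [228.70019077 146.42985978]
[0.49901824 0.08068253 0.1       ] [257.95658153 340.74776958] [291.40610455 188.29146564]
[ 0.53020674 -0.17744007  0.1       ] [532.3143744  274.52526662] [235.07842182 143.17344773]
[0.5486572  0.08668032 0.112     ] [244.9341798  286.05596807] [278.10660077 193.79105829]
[[-0.001 -0.949  0.314]
 [-0.002  0.314  0.949]
 [-1.     0.    -0.002]] {'fx': 274.68063574171373, 'fy': 274.68063574171373, 'cx': 256.09208847611126, 'cy': 194.76618356651073, 'tool_from_camera': array([[-4.10653287e-04, -3.12737408e-01,  9.49839536e-01,
        -1.43274081e-01],
       [ 7.54158667e-04, -9.49839443e-01, -3.12737051e-01,
         7.97171340e-02],
       [ 9.99999631e-01,  5.87903221e-04,  6.25908316e-04,
        -3.71469258e-04],
       [ 0.00000000e+00,  0.00000000e+00,  0.00000000e+00,
         1.00000000e+00]])}
```

Emit:
send_rows([
  [[1,0.03,-0.05,0.02,0.06],[1,0.06,-0.1,0.02,0.12],[1,0.09,-0.15,0.02,0.18],[1,0.12,-0.2,0.02,0.24],[1,0.145,-0.25,0.02,0.3],[1,0.17,-0.3,0.02,0.36],[1,0.19,-0.34,0.02,0.42],[1,0.21,-0.38,0.02,0.44]],
], grip_force=20)

```text
t: 1.1
tcp_pos: [0.4068, 0.2117, 0.2511]
tool_rot: [-0.529, 0.469, 0.529, 0.469]
force: [0.4, 0.7, 0.4]
finger_gap: 0.003
```

Emit:
send_rows([
  [[1,0.03,-0.05,0,0],[1,0.06,-0.1,0,0],[1,0.09,-0.15,0,0],[1,0.11,-0.2,0,0],[1,0.124,-0.243,0,0],[1,0.124,-0.243,0,0],[1,0.124,-0.243,0,0]],
])

```text
t: 1.98
tcp_pos: [0.5296, -0.0293, 0.2508]
tool_rot: [-0.528, 0.469, 0.53, 0.469]
force: [-1.0, 0.5, 0.9]
finger_gap: 0.002
```

```bash
python3 - <<'E'
from h import *
from scipy.spatial.transform import Rotation as R
s=manip.sense();print(s['t'],s['tcp_pos'],s['q'],s['force'],s['finger_gap'],np.abs(s['qd']).max())
print(R.from_quat(s['tool_rot']).as_matrix().round(4))
np.savez('w1.npz',p=s['tcp_pos'],r=s['tool_rot'])
im=save('wrist','w1.png');cv2.imwrite('pics/w1b.png',cv2.resize(cv2.cvtColor(im,4),(800,600),interpolation=cv2.INTER_CUBIC))
E
```

```text
1.975 [ 0.52962326 -0.02927275  0.25077814] [-2.66311362e-01  3.77003459e-01  1.64482079e+00  5.33404975e-04
  1.12179644e+00 -1.95693089e+00] [-1.03586866  0.45820545  0.91850175] 0.0023936969690576573 0.02503312532568085
[[-0.0018 -0.9929 -0.1193]
 [ 0.001  -0.1193  0.9929]
 [-1.      0.0017  0.0012]]
```

View pics/w1b.png

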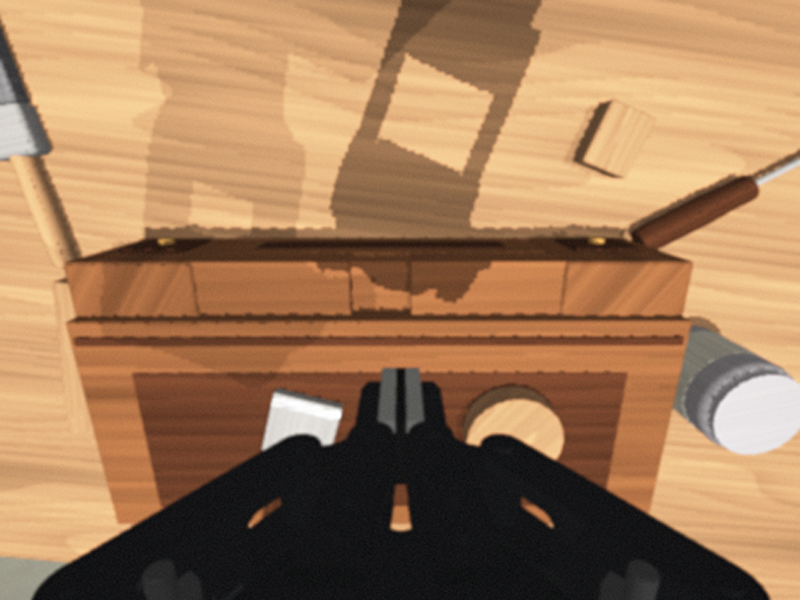

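The wrist view is mirrored, with the robot side at the top. The ledge's front edge is at v≈262, the lid foot at v≈317, the post boundaries at u≈191 and 566, and the notch spans u 350–410. I'll fit the box pose from these.

```bash
cat >> h.py <<'E'
from scipy.spatial.transform import Rotation as R
def wcam(f='w1.npz'):
    s=np.load(f);A=np.eye(4);A[:3,:3]=R.from_quat(s['r']).as_matrix();A[:3,3]=s['p']
    return A@np.array(manip.camera_params('wrist')['tool_from_camera'])
def wproj(T,P):
    c=manip.camera_params('wrist');p=np.linalg.inv(T)@np.r_[P,1];return np.array([c['fx']*p[0]/p[2]+c['cx'],c['fy']*p[1]/p[2]+c['cy']])
def wray(T,u,v,z):
    c=manip.camera_params('wrist');d=T[:3,:3]@np.array([(u-c['cx'])/c['fx'],(v-c['cy'])/c['fy'],1]);o=T[:3,3];return o+d*(z-o[2])/d[2]
E
python3 - <<'E'
from h import *
T=wcam();k=1.5625
obs=[((66,262),(-.11,-.22,.102)),((691,262),(-.11,.22,.102)),((191,263),(-.11,-.13,.1)),((566,263),(-.11,.13,.1)),((196,315),(-.06,-.13,.1)),((563,315),(-.06,.13,.1))]
f=lambda p:np.concatenate([wproj(T,b2w(p,o[1]))-np.array(o[0])/k for o in obs])
r=least_squares(f,[.62,-.03,.1]);p=r.x;print(p,r.fun.round(2));np.save('box.npy',p)
for n in[(350,285),(410,285)]:print(w2b(p,wray(T,*(np.array(n)/k),.1)))
for y in(.11,.075,.0):print(y,b2w(p,(-.088,y,.1)))
E
```

```text
[ 0.62340578 -0.03323878  0.12008743] [-3.6  -2.25  3.29 -2.26  0.61 -3.27 -0.48 -3.28  3.99  6.44 -3.8   6.39]
[-0.09041415 -0.020702    0.1       ]
[-0.09040931  0.02194035  0.1       ]
0.11 [0.52286165 0.06542671 0.1       ]
0.075 [0.52705461 0.03067877 0.1       ]
0.0 [ 0.53603954 -0.04378109  0.1       ]
```

```bash
python3 - <<'E'
from h import *
T=wcam();k=1.5625
obs=[((66,262),(-.11,-.22,.102)),((691,262),(-.11,.22,.102)),((191,263),(-.11,-.13,.1)),((566,263),(-.11,.13,.1))]
f=lambda p:np.concatenate([wproj(T,b2w(p,o[1]))-np.array(o[0])/k for o in obs])
r=least_squares(f,[.62,-.03,.1]);p=r.x;print(p,r.fun.round(2));np.save('box.npy',p)
for n in[(350,285),(410,285),(380,318),(380,338)]:print(w2b(p,wray(T,*(np.array(n)/k),.1)))
s=manip.sense()
for y in(.112,.075,.0):
  P=b2w(p,(-.092,y,.1));print(y,P,P-s['tcp_pos'])
im=cv2.imread('pics/w1b.png')
for P in [(x,y,z) for x,z in((-.11,.1),(-.06,.1),(-.06,.114)) for y in np.linspace(-.13,.13,14)]+[(.11,.22,.112),(.11,-.22,.112)]:
  cv2.circle(im,tuple((wproj(T,b2w(p,P))*k).astype(int)),2,(0,255,0),-1)
cv2.imwrite('pics/w1o.png',im[200:400])
E
```

```text
[ 0.62672025 -0.03282839  0.12023513] [-2.84  0.81  2.63  0.74  1.07 -0.25 -0.85 -0.29]
[-0.09375698 -0.02069851  0.1       ]
[-0.09374585  0.02194383  0.1       ]
[-0.06881061  0.00025905  0.1       ]
[-5.30675696e-02  3.08330000e-05  1.00000000e-01]
0.112 [0.52195054 0.06732803 0.1       ] [-0.00758587  0.09605401 -0.150929  ]
0.075 [0.52638853 0.03059515 0.1       ] [-0.00314788  0.05932113 -0.150929  ]
0.0 [ 0.53538445 -0.04386338  0.1       ] [ 0.00584805 -0.0151374  -0.150929  ]
```

View pics/w1o.png

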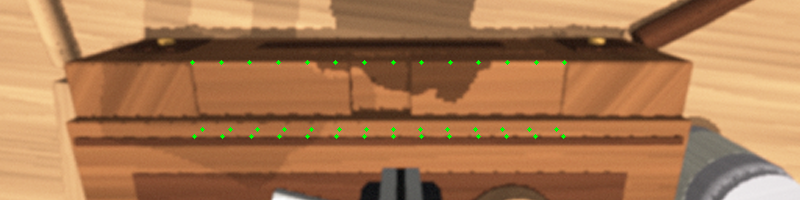

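Emit:
send_rows([
  [[1,-0.005,0.05,0,0],[1,-0.01,0.096,-0.02,0],[1,-0.01,0.096,-0.07,0],[1,-0.01,0.096,-0.11,0],[1,-0.01,0.096,-0.135,0],[1,-0.01,0.096,-0.14,0],[1,-0.01,0.096,-0.14,0],[1,-0.01,0.096,-0.14,0]],
])

```text
t: 3.02
tcp_pos: [0.5213, 0.0666, 0.1126]
tool_rot: [0.53, -0.468, -0.529, -0.47]
force: [-0.0, 0.1, 0.5]
finger_gap: 0.001
```

```bash
python3 - <<'E'
from h import *
s=manip.sense();print(s['t'],s['tcp_pos'],w2b(np.load('box.npy'),s['tcp_pos']),s['force'])
save('wrist','w2.png');im=manip.snapshot('scene')[100:280,140:380];save('',"s2.png",cv2.resize(im,(800,600),interpolation=2))
E
```

```text
3.025 [0.52126346 0.06657055 0.11258441] [-0.09277298  0.1113304   0.11258441] [-0.00242364  0.07988166  0.49592956]
```

View pics/s2.png

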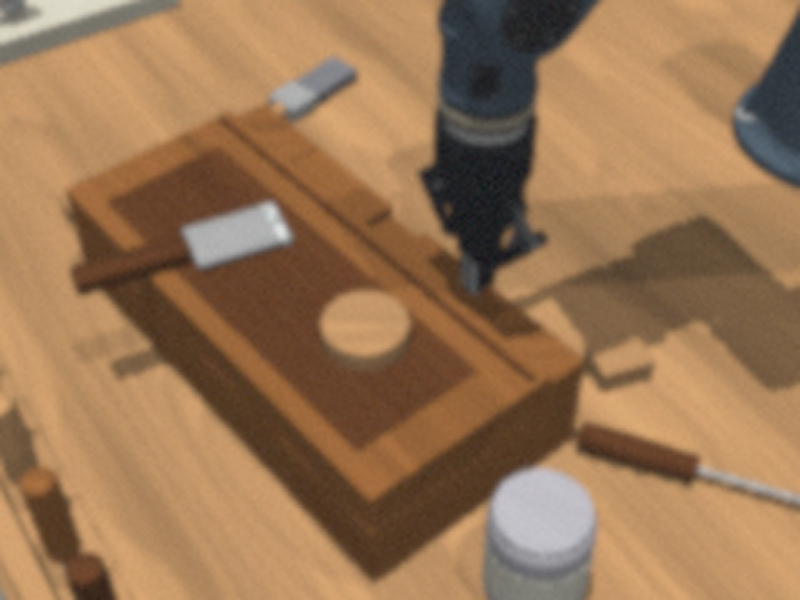

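View pics/w2.png

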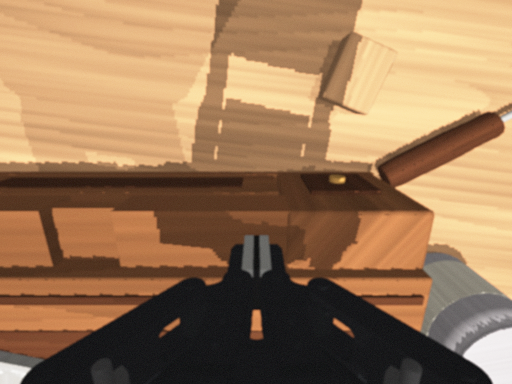

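The fingertip is at (258,237), above the ledge and just right of the left post boundary at u≈289. I'll lower it gently.

Emit:
send_rows([
  [[1,0,0,-0.003,0],[1,0,0,-0.006,0],[1,0,0,-0.008,0],[1,0,0,-0.009,0]],
])

```text
t: 3.62
tcp_pos: [0.5203, 0.0663, 0.102]
tool_rot: [-0.529, 0.469, 0.529, 0.469]
force: [-0.4, -0.9, -0.1]
finger_gap: 0.002
```

Emit:
send_rows([
  [[1,0,0,-0.0005,0],[1,0,0,-0.001,0],[1,0,0,-0.001,0]],
])

```text
t: 4.0
tcp_pos: [0.5204, 0.0663, 0.1013]
tool_rot: [0.529, -0.469, -0.529, -0.469]
force: [-0.5, -0.2, -0.2]
finger_gap: 0.001
```

Emit:
send_rows([
  [[1,0,0,-0.0005,0],[1,0,0,-0.001,0],[1,0,0,-0.001,0]],
])

```text
t: 4.38
tcp_pos: [0.5204, 0.0663, 0.1003]
tool_rot: [-0.529, 0.469, 0.529, 0.469]
force: [-0.7, -0.3, 0.1]
finger_gap: 0.001
```

Emit:
send_rows([
  [[1,0,0,-0.0005,0],[1,0,0,-0.001,0],[1,0,0,-0.001,0]],
])

```text
t: 4.75
tcp_pos: [0.5205, 0.0663, 0.1001]
tool_rot: [0.529, -0.469, -0.529, -0.469]
force: [-1.9, 1.1, 4.8]
finger_gap: -0.001
```

Contact is made: 4.8 N at z = 0.100. Next is the sweep to the right.

Emit:
send_rows([
  [[1,0.0005,-0.004,0,0],[1,0.001,-0.008,0,0],[1,0.0015,-0.012,0,0],[1,0.002,-0.016,0,0],[1,0.0025,-0.02,0,0]],
])

```text
t: 5.38
tcp_pos: [0.5232, 0.0473, 0.1]
tool_rot: [-0.529, 0.469, 0.529, 0.47]
force: [-0.3, 4.1, 6.1]
finger_gap: 0.002
```

Emit:
send_rows([
  [[1,0.0005,-0.004,0,0],[1,0.001,-0.008,0,0],[1,0.0015,-0.012,0,0],[1,0.002,-0.016,0,0]],
])

```text
t: 5.88
tcp_pos: [0.5252, 0.0313, 0.1]
tool_rot: [-0.529, 0.469, 0.529, 0.47]
force: [-0.6, 4.1, 5.8]
finger_gap: -0.002
```

```bash
python3 - <<'E'
from h import *
s=manip.sense();print(s['t'],s['tcp_pos'],w2b(np.load('box.npy'),s['tcp_pos']),s['force'])
E
```

```text
5.875 [0.52518748 0.03133044 0.10004157] [-0.09310419  0.07587404  0.10004157] [-0.59136693  4.13317808  5.77064208]
```

Emit:
send_rows([
  [[1,0.0005,-0.004,0,0],[1,0.001,-0.008,0,0],[1,0.0015,-0.012,0,0],[1,0.002,-0.016,0,0],[1,0.0025,-0.02,0,0],[1,0.003,-0.024,0,0],[1,0.0035,-0.028,0,0],[1,0.004,-0.032,0,0]],
])

```text
t: 6.88
tcp_pos: [0.529, -0.0006, 0.1001]
tool_rot: [-0.529, 0.469, 0.529, 0.47]
force: [0.2, 5.6, 5.6]
finger_gap: 0.0
```

Emit:
send_rows([
  [[1,0.0005,-0.004,0,0],[1,0.001,-0.008,0,0],[1,0.0015,-0.012,0,0],[1,0.002,-0.016,0,0],[1,0.0025,-0.02,0,0],[1,0.003,-0.024,0,0],[1,0.0035,-0.028,0,0]],
])

```text
t: 7.75
tcp_pos: [0.5325, -0.0291, 0.0997]
tool_rot: [-0.529, 0.469, 0.529, 0.469]
force: [0.0, -0.2, 0.9]
finger_gap: 0.001
```

```bash
python3 - <<'E'
from h import *
s=manip.sense();print(s['t'],s['tcp_pos'],w2b(np.load('box.npy'),s['tcp_pos']),s['force'])
np.savez('w3.npz',p=s['tcp_pos'],r=s['tool_rot'])
save('wrist','w3.png')
E
```

```text
7.75 [ 0.53251571 -0.02914091  0.09974591] [-0.09308214  0.01496028  0.09974591] [ 0.04399127 -0.24039501  0.85750049]
```

View pics/w3.png

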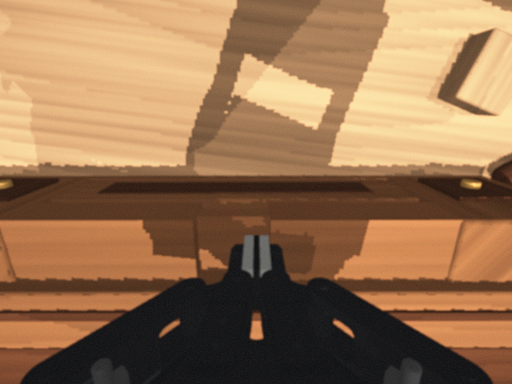

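The force vanished at own y ≈ 0.015 and the tip dropped, so the notch is found where the image put it. I'll centre in the notch and press.

Emit:
send_rows([
  [[1,0.0005,-0.004,0,0],[1,0.001,-0.008,0,0],[1,0.0015,-0.012,0,0],[1,0.0015,-0.013,0,0],[1,0.0015,-0.013,0,0]],
])

```text
t: 8.43
tcp_pos: [0.5339, -0.0428, 0.0993]
tool_rot: [-0.529, 0.469, 0.529, 0.469]
force: [-0.1, -0.0, 0.1]
finger_gap: 0.001
```

Emit:
send_rows([
  [[1,0,0,-0.002,0],[1,0,0,-0.004,0],[1,0,0,-0.006,0],[1,0,0,-0.008,0],[1,0,0,-0.01,0],[1,0,0,-0.011,0],[1,0,0,-0.012,0],[1,0,0,-0.012,0]],
])

```text
t: 9.43
tcp_pos: [0.534, -0.0427, 0.0875]
tool_rot: [0.529, -0.469, -0.529, -0.469]
force: [-1.2, -0.2, 3.9]
finger_gap: -0.002
```

Emit:
send_rows([
  [[1,0,0,-0.001,0],[1,0,0,-0.002,0],[1,0,0,-0.003,0],[1,0,0,-0.004,0],[1,0,0,-0.005,0],[1,0,0,-0.005,0]],
])

```text
t: 10.18
tcp_pos: [0.534, -0.0427, 0.0823]
tool_rot: [0.529, -0.469, -0.529, -0.469]
force: [-0.9, -0.3, 4.6]
finger_gap: -0.002
```

Emit:
send_rows([
  [[1,0,0,-0.0005,0],[1,0,0,-0.001,0],[1,0,0,-0.001,0]],
])

```text
t: 10.55
tcp_pos: [0.534, -0.0427, 0.082]
tool_rot: [0.529, -0.469, -0.529, -0.469]
force: [-3.0, 0.7, 9.4]
finger_gap: 0.001
```

The catch is at its stop: 9.4 N, and z is holding at 0.082, which is 18 mm below the ledge. I'll lift straight up and clear.

Emit:
send_rows([
  [[1,0,0,0.005,0],[1,0,0,0.015,0],[1,0,0,0.03,0],[1,0,0,0.07,0],[1,0,0,0.12,0],[1,0,0,0.17,0],[1,0,0,0.17,0],[1,0,0,0.17,0]],
])

```text
t: 11.55
tcp_pos: [0.5334, -0.0425, 0.2515]
tool_rot: [-0.529, 0.469, 0.529, 0.469]
force: [-0.3, 0.1, 0.1]
finger_gap: -0.004
```

```bash
python3 - <<'E'
from h import *
s=manip.sense();print(s['t'],s['tcp_pos'],s['force'])
save('top','t4.png');save('wrist','w4.png')
a=cv2.imread('pics/t0.png')[130:280,160:400];b=cv2.imread('pics/t4.png')[130:280,160:400]
cv2.imwrite('pics/cmp.png',cv2.resize(np.vstack([a,b]),(480,600),interpolation=2))
E
```

```text
11.55 [ 0.53339297 -0.04251723  0.25154614] [-0.29493297  0.11553472  0.12000227]
```

View pics/w4.png

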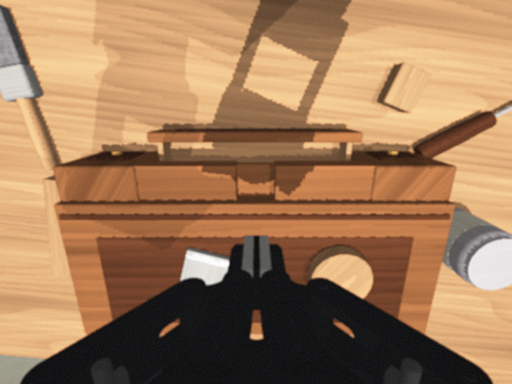

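View pics/cmp.png

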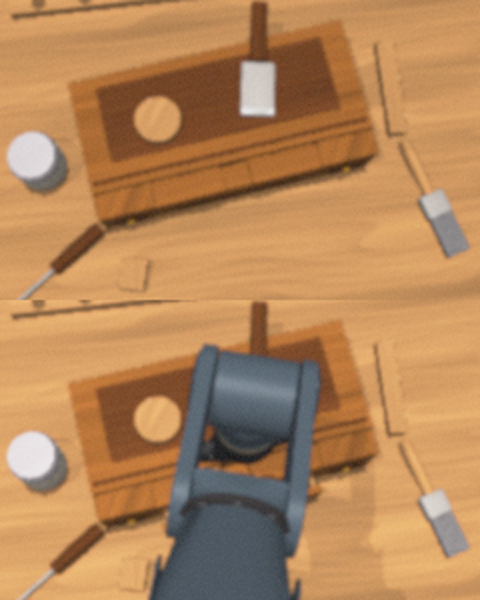

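The drawer is out: its front edge is at v≈130, u 148–362, and the bystanders haven't moved. I'll check how far out it is, then hand in.

```bash
python3 - <<'E'
from h import *
s=manip.sense();np.savez('w4.npz',p=s['tcp_pos'],r=s['tool_rot']);T=wcam('w4.npz');p=np.load('box.npy')
for u,v in((148,132),(362,131)):print(w2b(p,wray(T,u,v,.064)))
print(manip.sign_off())
E
```

```text
[-0.14383845 -0.12534409  0.064     ]
[-0.14513172  0.12587908  0.064     ]
the job is handed in; nothing more can be done
None
```

The secret drawer is open and the job is handed in; the hand-in reports no verdict.

- **Sweep:** With the fingers shut, I touched the ledge at its left end (own y about 0.111, about 5 N). I then swept right in contact at about 6 N; at own y about 0.076 the contact was still there.
- **Notch and catch:** The force fell away at own y about 0.015, where the tip began to drop into the notch. I centred there and pressed the catch down until the fingertip stopped at z = 0.082, which is the full 8 mm, at 9.4 N. Then I lifted straight up to z = 0.25.

**Last checks:**
- **Drawer:** The wrist picture puts its front edge at own x about -0.144 to -0.145, roughly 34–35 mm out against the nominal 32. The difference is within my measuring error.
- **Contact:** The force reading on the tool is near zero, so the robot touches nothing.
- **Bystanders:** None that I could see had moved. In the last top view the arm hid the scraper's blade, but the wrist picture shows the blade on the lid.
- **One disagreement:** The line I took for the lid's foot sat about 8 mm nearer the front edge than the given size. I left it out of the box fit and kept the fingertip toward the front of the ledge.

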